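# Fan out the stacked wall panels for glue-brushing

### The arm

A 6-joint arm with a two-finger parallel gripper is mounted at the origin on the work surface. World frame = base frame: x ahead of the robot, y to its left, z up, the work surface at z = 0. Lengths are in m, angles in rad, forces in N, time in s.
With the tool pointing down it reaches from about 0.35 to 0.775 m from the base axis. Payload 7.3 kg.
Tool frame: the origin (TCP) lies on the centre line of the jaws, within the pads' length; the fingertips stand 17 mm ahead of it and the grasp point (between the pads) lies 2 mm behind it (robot.tcp_to_tips is the distance from the TCP to the fingertips, in m); z points along the fingers, y is the line along which they close (so a half turn about z gives the same grasp; the last joint's range is limited). The gripper opens to 92 mm and grips with 3 to 60 N. Pads are 19 mm wide; open, the fingers measure 130 mm over their backs; the gripper's body (75 mm by 190 mm) begins 47 mm behind the grasp point.
Start: joints at [-1.422, 0.342, 1.524, -0, 1.275, -0.146], TCP at [0.153, -0.502, 0.244] pointing down, gripper open.
Joint ranges: [-2.53, 2.53], [-0.77, 2.02], [0.04, 2.7], [-1, 4.14], [0.28, 2.66], [-3.11, 3.11]. Speed limits (rad/s): [2.57, 2.57, 3.14, 3.14, 3.14, 3.14].

### API

Orientations are given as [roll, pitch, yaw] about the fixed x, y, z axes, in that order (R = Rz(yaw) Ry(pitch) Rx(roll)).
In Python, from cell import robot gives the robot as it stands. The module is installed in compiled form; this text tells all that it offers.
- The arm moves only by the tool carry_out, never from a script. Its argument "commands" is a list of rows, each a list of 3 entries, a list of its own where there are three numbers: the shift along the tool's x, y, z in m, then the turn about the tool's z in rad, then the opening, from 0 (shut) to 1 (fully open). In form: [[[dx, dy, dz], yaw, claw], ...]. A call has 1 to 20 rows; each row shifts and turns the commanded pose from where the row before left it, along the tool's axes as they then stand; what a row does not reach is not made up. A row lasts 1/8 s, in which the tool goes at most 62.5 mm and 10.7 degrees, less where a joint would pass 70% of its speed; a pose out of reach is approached as far as the arm can. A call is refused whole if a number of a shift passes 0.0625 or a number of a turn 0.188, either way. A call with a gripper value outside its range is refused whole. The fingers move at their own pace and stop on an object; "newtons" is the grip in N (left out, the last holds). Time passes only in rows, so rows that do not move let the fingers close. It gives the time, the measured TCP pose, the force, the opening and the grip force at its end, in the units of the state.
- robot.observe(): the state, without advancing time (a new reading comes with each control period).
- robot.read_camera(name): name is "side" or "top" or "wrist"; returns a dict with "pixels" (420x560x3 uint8, red, green, blue), "fx", "fy", "cx", "cy" (pixels), "k1" (the pictures are not rectified: a ray, as slopes to the right and down, at radius r is drawn at 1 + k1 r^2 times it, then the intrinsics apply), "view" (4x4, takes a point from world to camera coordinates); the wrist camera has in their place "T_tool_cam" (4x4, takes a point from camera to tool coordinates, whose origin is the TCP and whose axes are the flange's). Camera axes: x right, y up, looking along -z (the intrinsics and any distortion apply to the point x, -y, -z); pixel columns grow to the right and rows downward; lengths in m; the calibration is good to about 2 mm. A picture is of the moment at which its call begins: read the wrist's pose just before it. There is no depth.
- robot.hand_in(): hands the job in; it is judged then, once.
Trained networks look in a picture, given as the dict that the camera call returned (one of the last four; its "shot" number tells which), for a name from the list of things; names that differ only in an ending like _2 or _b are one class to them, and where a whole thing is asked for, a point or a joint stands for the part that bears it (a point fixed in the world has none). Each returns a list of dicts, best first, with "p" (0 to 1); they miss things now and then, are a little off and sometimes report something else, mostly with a low value. They report only what shows in the picture. A call takes as long as a camera call. They do not tell look-alikes from the thing itself.
- robot.find_in(picture, name): "at" ([column, row] in pixels, amid what is visible of it).
- robot.tip_of(picture, name): "at" ([column, row] in pixels: a listed point, or the origin of a listed thing).
The state is a dict: "time": time; "qpos": joint angles; "qvel": joint speeds; "joint_efforts": joint torques, N m; "tool_pos": TCP position; "tool_rot": TCP orientation; "contact_force": force on the tool from outside, world axes, zero at the start; "torque": the same for the moment, N m; "opening": finger opening in m; "grip_force": force on a finger pad.
Only numpy, scipy, OpenCV 4.12 (cv2) and the standard library are available. Lean on these libraries where they do the work, as an engineer would, in place of code of your own. Each camera call takes 0.05 s, during which the arm holds its last target. There are 200 camera calls.

### The job

First lift the steel weight off the stack of panels and set it down gently, upright and wholly on the round grey felt mat. Then push the stack out into a straight, even, overlapping fan along the tray, towards whichever end of the tray has more room: the bottom panel stays where it is and each of the other three lies flat on the one below, about 25 mm further along than it, so that a strip about 25 mm wide of each lower panel is bared for the glue brush and none sticks out past the tray's end. Leave everything else on the bench alone.

Things in the scene. Friction and masses are not known exactly. Their poses are not given: they have to be found in the camera images.
- tray: low dark steel tray fixed to the table, 112 x 342 mm outside, 100 x 330 mm inside; floor 5 mm above the table, rim 15 mm above the table (so the rim is lower than the top of the bottom panel). Origin: centre of its underside; its y axis runs along its length, z up. Its heading and place vary.
- panel1: bottom one of four equal loose plywood wall panels, 90 x 140 mm and 12 mm thick, about 100 g each, stacked roughly flush (within about 12 mm) in the tray with their length along it. Four dark window rectangles are marked on top. Origin: centre of its underside (the other panels too); its y axis runs along its 140 mm length, z up. It lies on the tray's floor anywhere along the tray. Panels rub on each other like plain wood and are held only by friction.
- panel2: second panel from below, same as panel1, on top of panel1
- panel3: third panel from below, on top of panel2
- panel4: top panel, on top of panel3, under the weight at the start
- weight: dark steel weight, 0.35 to 0.7 kg, standing on the top panel: a disc 60 mm across and 22 mm tall, and above it a plain round knob 27 mm across that rises from 26 to 62 mm above its underside. Origin: centre of its underside, z up.
- pad: round grey felt mat fixed on the table, 120 mm across, 5 mm thick, left or right of the tray. Origin: centre of its underside.
- brush_pot: bystander, to be left alone: glass pot of brushes, 68 mm across, about 205 mm tall, on the table near the tray. Origin: centre of its underside.
- glue_bottle: bystander, to be left alone: glue bottle, 54 mm across, 140 mm tall, on the table near the tray. Origin: centre of its underside.
- paint_jar: bystander, to be left alone: squat paint jar, 60 mm across, 70 mm tall, on the table near the tray. Origin: centre of its underside.
- sanding_block: bystander, to be left alone: cork sanding block, 47 x 92 x 22 mm, lying on the robot's side of the tray. Origin: centre of its underside.
- clamp: bystander, to be left alone: small bar clamp lying flat, about 70 x 170 mm and 22 mm tall. Origin: centre of its underside.
- tape_roll: bystander, to be left alone: roll of paper tape lying flat, 90 mm across, 25 mm tall. Origin: centre of its underside.
- paint_box: bystander, to be left alone: flat open black box of paint pans, 110 x 160 x 20 mm. Origin: centre of its underside.
Things that resemble listed ones, but are neither listed nor needed, are in the scene too. Leave any orange or turquoise look-alike of the weight alone.

How it is judged:
By the outcome, as a careful person would: the job done as asked, in the order asked, and still so for the second after the job is handed in, with the robot touching nothing.
It also fails if it takes over 64 s, if anything falls off the work surface, if the arm or the gripper's body presses on something with over 40 N, if the wrist force passes 120 N, or if a joint passes its speed limit or range.

## Working session

There is one attempt and no reset: what is moved stays moved. The work goes in short steps, Python scripts to look and compute and a tool call to move; the robot and the scene stay as the last step left them, time stands still between calls to the robot, and variables do not carry over. Pictures are saved under pics/ and viewed, at most 10 in all, crops included, and the job is handed in when it is done.

Besides the shell and the picture viewer there is one more tool, called after "Call:" as name([rows], argument=value, ...), one row to a line, values as JSON. carry_out: Moves the arm, as the interface text tells. Its arguments: {"type":"object","properties":{"commands":{"type":"array"},"newtons":{"type":"number"}},"required":["commands"]}

```bash
mkdir -p pics; cat > h.py <<'E'
import numpy as np, cv2
from cell import robot
from scipy.spatial.transform import Rotation as R
def shot(name):
    st=robot.observe(); d=robot.read_camera(name); d['st']=st
    if name=='wrist':
        T=np.eye(4);T[:3,:3]=R.from_euler('xyz',st['tool_rot']).as_matrix();T[:3,3]=st['tool_pos']
        d['c2w']=T@np.array(d['T_tool_cam'])
    else: d['c2w']=np.linalg.inv(np.array(d['view']))
    return d
def save(d,n): cv2.imwrite('pics/'+n,cv2.cvtColor(d['pixels'],cv2.COLOR_RGB2BGR))
def toworld(d,px,z):
    px=np.atleast_2d(np.array(px,float)); u=(px-[d['cx'],d['cy']])/[d['fx'],d['fy']]
    s=u.copy()
    for _ in range(20): s=u/(1+d['k1']*(s**2).sum(1,keepdims=True))
    r=np.c_[s[:,0],-s[:,1],-np.ones(len(s))]@d['c2w'][:3,:3].T; c=d['c2w'][:3,3]
    return c+r*((z-c[2])/r[:,2])[:,None]
def topx(d,P):
    P=np.atleast_2d(np.array(P,float)); w=np.linalg.inv(d['c2w']); p=P@w[:3,:3].T+w[:3,3]
    s=np.c_[p[:,0],-p[:,1]]/-p[:,2:3]; s=s*(1+d['k1']*(s**2).sum(1,keepdims=True))
    return s*[d['fx'],d['fy']]+[d['cx'],d['cy']]
E
python3 - <<'E'
from h import *
np.set_printoptions(precision=4,suppress=True)
for c in ['top','side']:
    d=shot(c); save(d,c+'0.png'); print(c,d['c2w'][:3,3],d['fx'])
    for n,z in [('tray',0),('panel1',.005),('panel4',.041),('weight',.053),('pad',0),('brush_pot',0),('glue_bottle',0),('paint_jar',0),('sanding_block',0),('clamp',0),('tape_roll',0),('paint_box',0)]:
        for r in robot.tip_of(d,n)[:3]:
            print(n,round(r['p'],2),np.round(r['at']),toworld(d,r['at'],z)[0][:2])
E
```

```text
top [0.4602 0.0086 1.218 ] 390.20061141642753
tray 0.32 [289. 176.] [ 0.6773 -0.0068]
panel1 0.81 [293. 214.] [ 0.5561 -0.0213]
panel4 0.81 [293. 214.] [ 0.5532 -0.0204]
weight 0.78 [297. 208.] [ 0.5694 -0.0311]
weight 0.75 [359. 277.] [ 0.3708 -0.2202]
weight 0.63 [316. 272.] [ 0.3827 -0.0914]
pad 0.8 [405. 248.] [ 0.4587 -0.3728]
brush_pot 0.95 [259. 183.] [0.6512 0.0868]
glue_bottle 0.68 [287. 177.] [ 0.6724 -0.0015]
paint_jar 0.73 [327. 169.] [ 0.7018 -0.1265]
sanding_block 0.77 [317. 239.] [ 0.4792 -0.0976]
sanding_block 0.17 [173. 253.] [0.4251 0.3495]
clamp 0.6 [175. 254.] [0.4219 0.341 ]
tape_roll 0.65 [316. 240.] [ 0.4785 -0.0936]
tape_roll 0.54 [415. 176.] [ 0.6858 -0.4032]
paint_box 0.87 [165. 182.] [0.6469 0.3828]
side [0.1664 0.6505 1.038 ] 537.3890067500097
panel1 0.65 [268. 213.] [ 0.5599 -0.0344]
panel1 0.53 [223. 204.] [ 0.6675 -0.0029]
panel4 0.65 [268. 213.] [ 0.5462 -0.0105]
panel4 0.53 [223. 204.] [0.65   0.0199]
weight 0.88 [318. 255.] [0.3897 0.041 ]
weight 0.84 [370. 190.] [ 0.3672 -0.1867]
weight 0.67 [262. 201.] [ 0.5703 -0.0267]
pad 0.66 [363. 146.] [ 0.4574 -0.365 ]
brush_pot 0.97 [208. 229.] [0.6572 0.0759]
glue_bottle 0.64 [222. 203.] [ 0.6719 -0.0059]
paint_jar 0.77 [242. 168.] [ 0.6942 -0.131 ]
sanding_block 0.61 [316. 212.] [ 0.4622 -0.0986]
clamp 0.76 [229. 373.] [0.4253 0.3414]
clamp 0.68 [266. 210.] [ 0.5711 -0.0433]
tape_roll 0.74 [303. 113.] [ 0.6577 -0.3959]
paint_box 0.56 [134. 335.] [0.6364 0.3745]
```

View pics/top0.png

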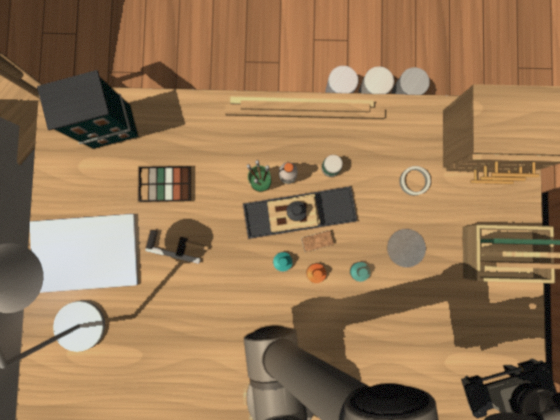

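View pics/side0.png

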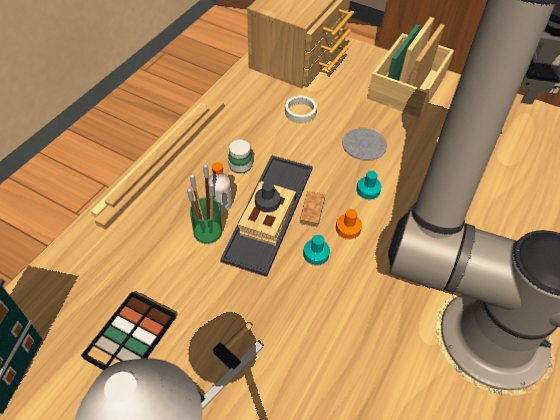

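The top view shows the tray at cols 244–356, rows 188–238, with the stack at cols 268–320. There is more room on the right (-y) end. The pad is at (406,247), and the real weight at (297,210) is on the stack. Next I refine the tray corners and plan a near view with the wrist camera.

```bash
cat >> h.py <<'E'
def plan(xyz,yaw=None):
    """total tool-frame shift to a world target (tool down), and turn"""
    st=robot.observe(); M=R.from_euler('xyz',st['tool_rot']).as_matrix()
    t=M.T@(np.array(xyz)-st['tool_pos']); print('shift(tool)',np.round(t,4),'len',round(np.linalg.norm(t),3))
E
python3 - <<'E'
from h import *
np.set_printoptions(precision=4,suppress=True)
st=robot.observe(); print(st['tool_pos'],st['tool_rot'],st['contact_force'],st['opening'],robot.tcp_to_tips)
d=shot('wrist'); print(d['T_tool_cam'],d['fx'],d['k1'])
d=shot('top'); g=cv2.cvtColor(d['pixels'],cv2.COLOR_RGB2GRAY)
m=((g<75)*255).astype(np.uint8); m[:185]=0;m[242:]=0;m[:,:240]=0;m[:,360:]=0
m=cv2.morphologyEx(m,cv2.MORPH_OPEN,np.ones((5,5)))
b=cv2.boxPoints(cv2.minAreaRect(cv2.findNonZero(m))); w=toworld(d,b,.015); print(b,w,w[:,:2].mean(0),np.linalg.norm(np.diff(w,axis=0),axis=1))
plan([.50,-.03,.40])
E
```

```text
[ 0.1526 -0.5024  0.2437] [3.1415 0.     0.2948] [-0.3093  0.7511 -0.641 ] 0.0918461610940068 0.017
[[-0.0001  0.9598  0.2807  0.0772]
 [ 1.      0.0001  0.0002  0.0005]
 [ 0.0001  0.2807 -0.9598 -0.1401]
 [ 0.      0.      0.      1.    ]] 370.3610919189637 -0.025502667255837115
[[243.1207 203.9483]
 [351.5264 186.4635]
 [356.8865 219.6957]
 [248.4808 237.1805]] [[ 0.5831  0.1338  0.015 ]
 [ 0.6458 -0.2013  0.015 ]
 [ 0.5427 -0.2191  0.015 ]
 [ 0.4808  0.1141  0.015 ]] [ 0.5631 -0.0431] [0.3409 0.1046 0.3389]
shift(tool) [ 0.4697 -0.351  -0.1563] len 0.607
```

Call:
carry_out([
  [[0.0395,-0.0225,-0.004],0,1],
  [[0.0395,-0.0225,-0.004],0,1],
  [[0.0395,-0.0225,-0.004],0,1],
  [[0.0395,-0.0225,-0.004],0,1],
  [[0.0395,-0.0225,-0.004],0,1],
  [[0.0395,-0.0225,-0.004],0,1],
  [[0.0395,-0.0225,-0.004],0,1],
  [[0.0395,-0.0225,-0.004],0,1],
  [[0.0395,-0.0225,-0.004],0,1],
  [[0.0395,-0.0225,-0.004],0,1],
  [[0.0395,-0.0225,-0.004],0,1],
  [[0.0395,-0.0225,-0.004],0,1],
  [[0.0395,-0.0225,-0.004],0,1],
  [[0.0395,-0.0225,-0.004],0,1],
  [[0,0,0],0.11,1],
  [[0,0,0],0,1],
])

```text
time: 3.4
tool_pos: [0.5903, -0.0398, 0.2994]
tool_rot: [-3.142, 0.001, 0.187]
contact_force: [0.1, -0.1, -0.1]
opening: 0.0915
grip_force: 0.0
```

```bash
python3 - <<'E'
from h import *
np.set_printoptions(precision=4,suppress=True)
d=shot('wrist'); save(d,'w1.png'); st=d['st']; print(st['tool_pos'],st['tool_rot'])
for n,z in [('weight',.053),('panel4',.041),('pad',0),('brush_pot',0),('glue_bottle',0)]:
    for r in robot.tip_of(d,n)[:3]: print(n,round(r['p'],2),np.round(r['at']),toworld(d,r['at'],z)[0][:2])
E
```

```text
[ 0.5903 -0.0398  0.2994] [-3.1416  0.0005  0.1865]
weight 0.92 [388. 338.] [ 0.423  -0.2057]
weight 0.88 [220. 292.] [0.4469 0.0033]
weight 0.81 [291. 331.] [ 0.4111 -0.0881]
panel4 0.72 [184.  93.] [0.6593 0.0719]
panel4 0.36 [306. 264.] [ 0.4949 -0.0906]
brush_pot 0.72 [185.  90.] [0.6614 0.082 ]
glue_bottle 0.67 [259.  90.] [ 0.6767 -0.0005]
```

View pics/w1.png

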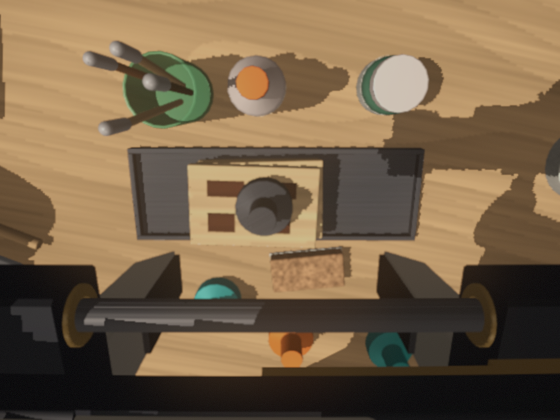

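The wrist view shows the tray rim corners at about (128,148), (424,149), (415,240) and (135,239). The top panel spans about (188,164) to (322,246), the disc is at (265,206) and the knob top at (263,213). The free end is on the right.

```bash
python3 - <<'E'
from h import *
np.set_printoptions(precision=4,suppress=True)
d=shot('wrist'); print(d['c2w'][:3,3])
w=toworld(d,[[128,148],[424,149],[415,240],[135,239]],.015); c=w[:,:2].mean(0); print('tray',w,c,np.linalg.norm(np.diff(w,axis=0),axis=1)); 
e=(w[0]+w[3]-w[1]-w[2])[:2]; yaw=np.arctan2(-e[0],e[1]); print('yaw',yaw)
Rt=np.array([[np.cos(yaw),-np.sin(yaw)],[np.sin(yaw),np.cos(yaw)]])
p=toworld(d,[[188,164],[322,160],[316,247],[188,246]],.053); print('p4 in tray',(p[:,:2]-c)@Rt)
print('disc',toworld(d,[265,206],.075),'knob',toworld(d,[263,213],.115))
# zoom crop for panels/knob
im=cv2.resize(d['pixels'][130:260,120:320],None,fx=4,fy=4,interpolation=cv2.INTER_CUBIC)
im=cv2.convertScaleAbs(im,alpha=1.5,beta=15)
cv2.imwrite('pics/crop1.png',cv2.cvtColor(im,cv2.COLOR_RGB2BGR))
t=shot('top'); print('pad',toworld(t,robot.find_in(t,'pad')[0]['at'],.005))
s=shot('side'); print('pad',toworld(s,robot.find_in(s,'pad')[0]['at'],.005),[ (r['at'],toworld(s,r['at'],.053)) for r in robot.tip_of(s,'weight')])
E
```

```text
[ 0.666  -0.0269  0.44  ]
tray [[ 0.5873  0.134   0.015 ]
 [ 0.6483 -0.1989  0.015 ]
 [ 0.5395 -0.2203  0.015 ]
 [ 0.4777  0.1176  0.015 ]] [ 0.5632 -0.0419] [0.3385 0.1109 0.3435]
yaw 0.18105677216480331
p4 in tray [[ 0.043   0.0916]
 [ 0.0477 -0.049 ]
 [-0.0498 -0.0457]
 [-0.0492  0.0977]]
disc [[ 0.5649 -0.0312  0.075 ]] knob [[ 0.5691 -0.0301  0.115 ]]
pad [[ 0.4546 -0.3774  0.005 ]]
pad [[ 0.4591 -0.367   0.005 ]] [([349.6, 228.3], array([[ 0.3602, -0.0601,  0.053 ]])), ([314.5, 254.4], array([[0.396, 0.043, 0.053]])), ([265.1, 201.3], array([[ 0.5639, -0.0288,  0.053 ]])), ([368.5, 191.7], array([[ 0.3675, -0.1811,  0.053 ]]))]
```

View pics/crop1.png

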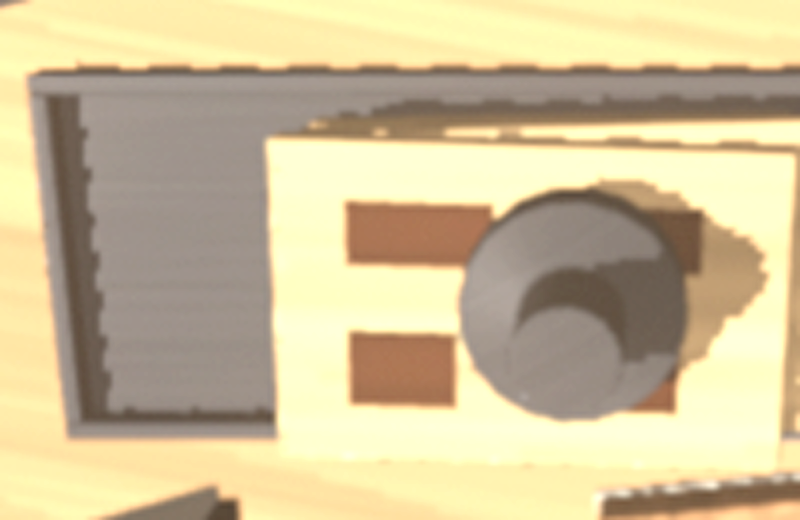

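Call:
carry_out([
  [[-0.024,-0.0155,0],0,1],
  [[0,0,0.045],0,1],
  [[0,0,0.045],0,1],
  [[0,0,0.045],0,1],
  [[0,0,0.03],0,1],
  [[0,0,0.02],0,1],
  [[0,0,0.0165],0,1],
  [[0,0,0],0,1],
], newtons=30)

```text
time: 5.0
tool_pos: [0.5632, -0.0294, 0.0973]
tool_rot: [-3.141, 0.002, 0.185]
contact_force: [0.1, 0.1, 0.1]
opening: 0.0919
grip_force: 0.0
```

Call:
carry_out([
  [[0,0,0],0,0.6],
  [[0,0,0],0,0.4],
  [[0,0,0],0,0.33],
  [[0,0,0],0,0.25],
  [[0,0,0],0,0],
  [[0,0,0],0,0],
  [[0,0,0],0,0],
], newtons=30)

```text
time: 5.88
tool_pos: [0.5637, -0.0293, 0.0982]
tool_rot: [-3.141, 0.0, 0.185]
contact_force: [0.3, -1.4, -1.7]
opening: 0.0263
grip_force: 24.8
```

Call:
carry_out([
  [[0,0,-0.004],0,0],
  [[0,0,-0.012],0,0],
  [[0,0,-0.03],0,0],
  [[0,0,-0.034],0,0],
  [[-0.007,0.01325,0],0,0],
  [[-0.014,0.0265,0],0,0],
  [[-0.014,0.0265,0],0,0],
  [[-0.014,0.0265,0],0,0],
  [[-0.014,0.0265,0],0,0],
  [[-0.014,0.0265,0],0,0],
  [[-0.014,0.0265,0],0,0],
  [[-0.014,0.0265,0],0,0],
  [[-0.014,0.0265,0],0,0],
  [[-0.014,0.0265,0],0,0],
  [[-0.014,0.0265,0],0,0],
  [[-0.014,0.0265,0],0,0],
  [[-0.007,0.01325,0],0,0],
  [[0,0,0],0,0],
])

```text
time: 8.12
tool_pos: [0.4561, -0.3734, 0.1773]
tool_rot: [-3.14, 0.001, 0.183]
contact_force: [-0.2, 0.4, -3.7]
opening: 0.0261
grip_force: 30.0
```

```bash
python3 - <<'E'
from h import *
np.set_printoptions(precision=4,suppress=True)
print(robot.observe()['tool_pos'])
for c in ['top','side']:
    d=shot(c)
    g=d['pixels'].astype(int); q=topx(d,[.457,-.372,.005])[0]
    print(c,q,[(np.round(r['at']),round(r['p'],2),toworld(d,r['at'],.005)[0][:2]) for r in robot.find_in(d,'pad')[:1]])
d=shot('wrist')
im=np.hstack([d['pixels'],cv2.copyMakeBorder(shot('side')['pixels'][80:240,280:460],0,260,0,0,cv2.BORDER_CONSTANT)])
cv2.imwrite('pics/w2.png',cv2.cvtColor(im,cv2.COLOR_RGB2BGR)); print(im.shape, topx(d,[.457,-.372,.005]), topx(d,[.457,-.372,.06]))
E
```

```text
[ 0.4561 -0.3734  0.1773]
top [405.3625 248.6668] [(array([399., 240.]), 0.77, array([ 0.484 , -0.3525]))]
side [364.1817 143.1384] [(array([363., 144.]), 0.58, array([ 0.458 , -0.3659]))]
(420, 740, 3) [[278.9351 196.7204]] [[278.865  214.9183]]
```

View pics/w2.png

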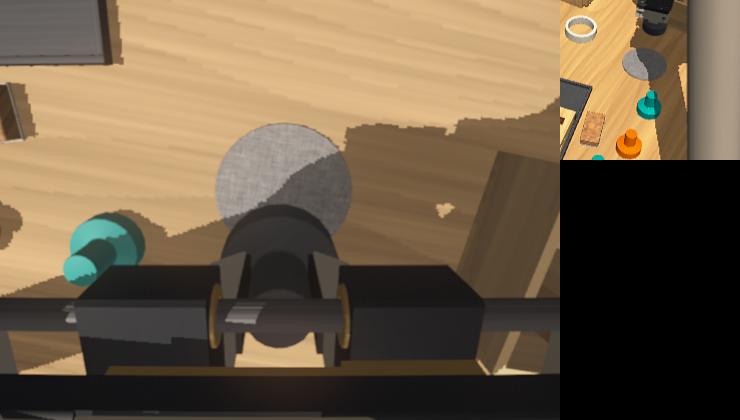

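The pad is seen at about (284,190), roughly 5 mm from where I expected, so I shift slightly and lower.

Call:
carry_out([
  [[0.005,0.003,0.02],0,0],
  [[0,0,0.04],0,0],
  [[0,0,0.035],0,0],
  [[0,0,0.02],0,0],
  [[0,0,0.006],0,0],
  [[0,0,0.003],0,0],
  [[0,0,0],0,0],
])

```text
time: 9.3
tool_pos: [0.463, -0.3752, 0.0551]
tool_rot: [3.14, -0.001, 0.185]
contact_force: [0.1, 0.3, -3.6]
opening: 0.0263
grip_force: 30.0
```

Call:
carry_out([
  [[0,0,0.001],0,0],
  [[0,0,0.001],0,0],
  [[0,0,0.001],0,0],
  [[0,0,0],0,0],
])

```text
time: 9.8
tool_pos: [0.4625, -0.375, 0.0512]
tool_rot: [3.142, 0.0, 0.185]
contact_force: [0.0, -0.8, -3.4]
opening: 0.0263
grip_force: 30.0
```

Call:
carry_out([
  [[0,0,0.001],0,0],
  [[0,0,0],0,0],
])

```text
time: 10.05
tool_pos: [0.4625, -0.375, 0.0502]
tool_rot: [3.141, -0.0, 0.185]
contact_force: [0.0, 0.7, -3.0]
opening: 0.0266
grip_force: 30.0
```

Call:
carry_out([
  [[0,0,0.0007],0,0],
  [[0,0,0],0,0],
])

```text
time: 10.3
tool_pos: [0.4626, -0.375, 0.0502]
tool_rot: [3.141, -0.0, 0.185]
contact_force: [-2.2, 1.6, 4.4]
opening: 0.0259
grip_force: 30.0
```

Call:
carry_out([
  [[0,0,0.0007],0,0],
  [[0,0,0],0,0],
])

```text
time: 10.55
tool_pos: [0.4626, -0.375, 0.0501]
tool_rot: [3.141, -0.0, 0.185]
contact_force: [-3.3, 3.6, 9.9]
opening: 0.0264
grip_force: 30.0
```

Call:
carry_out([
  [[0,0,-0.0012],0,0],
  [[0,0,0],0,0.4],
  [[0,0,0],0,0.6],
  [[0,0,0],0,0.6],
  [[0,0,-0.02],0,0.6],
  [[0,0,-0.05],0,0.6],
  [[0,0,-0.06],0,0.6],
  [[0,0,-0.06],0,0.6],
  [[0,0,-0.058],0,0.6],
])

```text
time: 11.68
tool_pos: [0.4624, -0.3748, 0.3002]
tool_rot: [3.141, -0.0, 0.185]
contact_force: [0.9, -0.1, -0.8]
opening: 0.0549
grip_force: 0.0
```

Call:
carry_out([
  [[0.0156,-0.0255,0],0,0],
  [[0.0156,-0.0255,0],0,0],
  [[0.0156,-0.0255,0],0,0],
  [[0.0156,-0.0255,0],0,0],
  [[0.0156,-0.0255,0],0,0],
  [[0.0156,-0.0255,0],0,0],
  [[0.0156,-0.0255,0],0,0],
  [[0.0156,-0.0255,0],0,0],
  [[0.0156,-0.0255,0],0,0],
  [[0.0156,-0.0255,0],0,0],
  [[0.0156,-0.0255,0],0,0],
  [[0.0156,-0.0255,0],0,0],
  [[0,0,0],0,0],
])

```text
time: 13.3
tool_pos: [0.5907, -0.038, 0.2978]
tool_rot: [-3.141, 0.0, 0.188]
contact_force: [-0.5, -0.0, -0.3]
opening: 0.0006
grip_force: 0.0
```

```bash
python3 - <<'E'
from h import *
np.set_printoptions(precision=4,suppress=True)
d=shot('wrist'); np.save('d2.npy',d,allow_pickle=True); print(d['st']['tool_pos'],d['st']['tool_rot'],d['st']['opening'])
im=cv2.resize(d['pixels'][130:265,110:440],None,fx=2.4,fy=2.4,interpolation=cv2.INTER_CUBIC)
s=shot('side')['pixels'][110:190,320:420]; s=cv2.resize(s,None,fx=2.5,fy=2.5)
H=np.zeros((im.shape[0]+s.shape[0],im.shape[1],3),np.uint8); H[:im.shape[0]]=im; H[im.shape[0]:,:s.shape[1]]=s
cv2.imwrite('pics/w3.png',cv2.cvtColor(H,cv2.COLOR_RGB2BGR)); print(H.shape)
E
```

```text
[ 0.5907 -0.038   0.2978] [-3.1413  0.      0.1876] 0.0005500009244618213
(524, 792, 3)
```

View pics/w3.png

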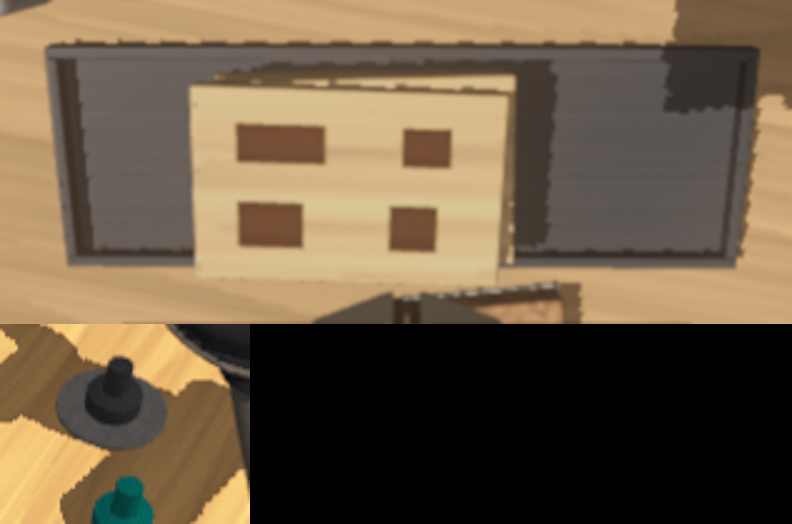

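The weight stands upright on the mat. The top panel's corners in the crop are at (189,85), (511,93), (498,284) and (196,276). A lower panel protrudes on the right, to about x=514. I check the +y end from the side camera.

```bash
cat >> h.py <<'E'
C=np.array([.5632,-.0419]); YAW=.1835
A=np.array([[np.cos(YAW),-np.sin(YAW)],[np.sin(YAW),np.cos(YAW)]])
def tray(d,px,z): return (toworld(d,px,z)[:,:2]-C)@A
E
python3 - <<'E'
from h import *
np.set_printoptions(precision=4,suppress=True)
d=np.load('d2.npy',allow_pickle=True).item(); f=lambda L:np.array(L)/2.4+[110,130]
print('rim',tray(d,f([[47,47],[757,47],[737,265],[70,265]]),.015))
print('p4',tray(d,f([[189,85],[511,93],[498,279],[196,272]]),.053))
print('right lower edge',[tray(d,f([[515,75],[513,262]]),z) .round(4).tolist() for z in (.041,.029,.017)])
s=shot('side'); im=cv2.resize(s['pixels'][165:265,220:320],None,fx=6,fy=6,interpolation=cv2.INTER_CUBIC); cv2.imwrite('pics/s4.png',cv2.cvtColor(im,cv2.COLOR_RGB2BGR))
np.save('s4.npy',s,allow_pickle=True)
E
```

```text
rim [[ 0.0549  0.1689]
 [ 0.0562 -0.168 ]
 [-0.054  -0.1703]
 [-0.0554  0.1691]]
p4 [[ 0.043   0.0931]
 [ 0.04   -0.0473]
 [-0.047  -0.0445]
 [-0.0441  0.0954]]
right lower edge [[[0.0461, -0.0503], [-0.043, -0.0527]], [[0.0443, -0.0517], [-0.0475, -0.0543]], [[0.0425, -0.0532], [-0.052, -0.0558]]]
```

View pics/s4.png

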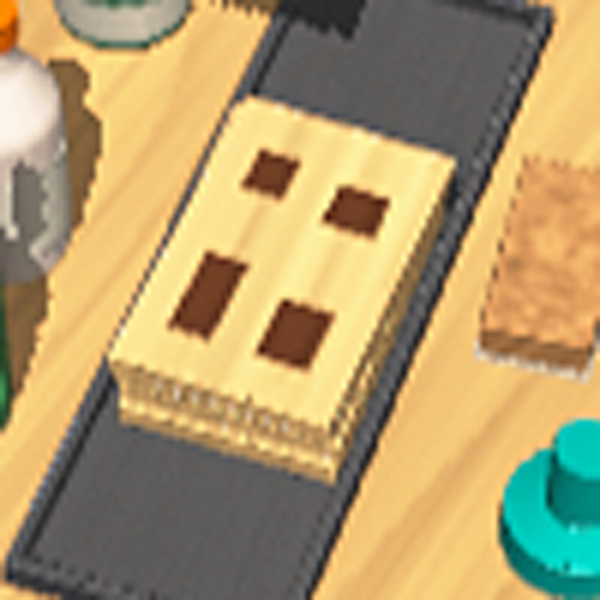

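The side view shows a nearly flush stack. At the near end the bottom layer's lower edge runs from about crop (128,424) to (335,482), and it protrudes slightly beyond the top panel.

```bash
python3 - <<'E'
from h import *
np.set_printoptions(precision=4,suppress=True)
s=np.load('s4.npy',allow_pickle=True).item(); f=lambda L:np.array(L)/6+[220,165]
print('p4 side',tray(s,f([[112,358],[332,438],[455,160],[245,97]]),.053))
print('rim',tray(s,f([[8,578],[552,14]]),.015))
print('p1 bottom',tray(s,f([[128,424],[335,482]]),.005))
print('p1 edges z.017',tray(s,f([[120,395],[338,455]]),.017))
t=np.r_[C+A@np.array([0,.140]),.12]; print(t); plan(t)
E
```

```text
p4 side [[ 0.0357  0.0973]
 [-0.0544  0.1029]
 [-0.0553 -0.0404]
 [ 0.0343 -0.0421]]
rim [[ 0.0456  0.1795]
 [-0.0608 -0.1628]]
p1 bottom [[ 0.0326  0.0927]
 [-0.0522  0.0902]]
p1 edges z.017 [[ 0.0371  0.0887]
 [-0.0516  0.0858]]
[0.5377 0.0957 0.12  ]
shift(tool) [-0.0265 -0.1435  0.1778] len 0.23
```

Call:
carry_out([
  [[-0.009,-0.048,0],0,0],
  [[-0.009,-0.048,0],0,0],
  [[-0.0085,-0.0475,0],0,0],
  [[0,0,0.05],0,0],
  [[0,0,0.05],0,0],
  [[0,0,0.05],0,0],
  [[0,0,0.05],0,0],
  [[0,0,0.03],0,0],
  [[0,0,0.02],0,0],
  [[0,0,0.005],0,0],
  [[0,0,0],0,0],
])

```text
time: 14.82
tool_pos: [0.5382, 0.0958, 0.0434]
tool_rot: [3.141, -0.0, 0.184]
contact_force: [-0.0, -0.2, 0.4]
opening: 0.0007
grip_force: 0.0
```

```bash
cat >> h.py <<'E'
def tcp():
    st=robot.observe(); print('tcp tray',np.round(A.T@(np.array(st['tool_pos'][:2])-C),4),'z',round(st['tool_pos'][2],4),'F',np.round(st['contact_force'],1),'rel yaw',round(st['tool_rot'][2]-YAW,4))
E
python3 -c "from h import *;tcp()"
```

```text
tcp tray [0.0006 0.14  ] z 0.0434 F [-0.  -0.2  0.4] rel yaw 0.0005
```

Call:
carry_out([
  [[0,0.008,0.003],0,0],
  [[0,0.008,0],0,0],
  [[0,0.004,0],0,0],
  [[0,0.003,0],0,0],
  [[0,0.003,0],0,0],
  [[0,0.003,0],0,0],
  [[0,0.003,0],0,0],
  [[0,0.003,0],0,0],
  [[0,0.003,0],0,0],
  [[0,0.003,0],0,0],
  [[0,0.003,0],0,0],
  [[0,0.003,0],0,0],
  [[0,0.003,0],0,0],
  [[0,0.003,0],0,0],
  [[0,0.002,0],0,0],
  [[0,0,0],0,0],
])

```text
time: 16.82
tool_pos: [0.5481, 0.042, 0.04]
tool_rot: [3.141, -0.0, 0.185]
contact_force: [-0.6, 0.0, 0.5]
opening: 0.0008
grip_force: 0.3
```

```bash
python3 - <<'E'
from h import *
tcp()
s=shot('side'); np.save('s5.npy',s,allow_pickle=True); d=shot('wrist'); np.save('d5.npy',d,allow_pickle=True)
a=cv2.resize(s['pixels'][165:265,220:320],None,fx=4,fy=4,interpolation=cv2.INTER_CUBIC); b=cv2.resize(d['pixels'][:,80:480],(381,400))
cv2.imwrite('pics/m5.png',cv2.cvtColor(np.hstack([a,b]),cv2.COLOR_RGB2BGR))
E
```

```text
tcp tray [0.0004 0.0853] z 0.04 F [-0.6  0.   0.5] rel yaw 0.0012
```

View pics/m5.png

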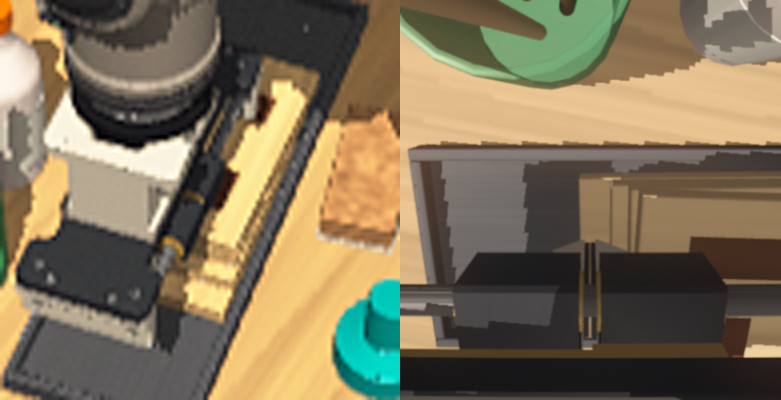

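```bash
python3 - <<'E'
from h import *
np.set_printoptions(precision=4,suppress=True)
d=np.load('d5.npy',allow_pickle=True).item()
for p,z in [((580,178),.017),((613,180),.029),((630,183),.041),((641,192),.053),((411,150),.015),((588,242),.04)]:
    print(p,z,tray(d,[(p[0]-400)*1.05+80,p[1]*1.05],z))
im=cv2.resize(d['pixels'][140:275,250:410],None,fx=5,fy=4.4,interpolation=cv2.INTER_CUBIC); im=cv2.convertScaleAbs(im,alpha=1.4,beta=10)
cv2.imwrite('pics/c6.png',cv2.cvtColor(im,cv2.COLOR_RGB2BGR))
E
```

```text
(580, 178) 0.017 [[0.0418 0.0896]]
(613, 180) 0.029 [[0.0436 0.0748]]
(630, 183) 0.041 [[0.0451 0.0687]]
(641, 192) 0.053 [[0.0445 0.0659]]
(411, 150) 0.015 [[0.0549 0.1691]]
(588, 242) 0.04 [[0.0189 0.0857]]
```

View pics/c6.png

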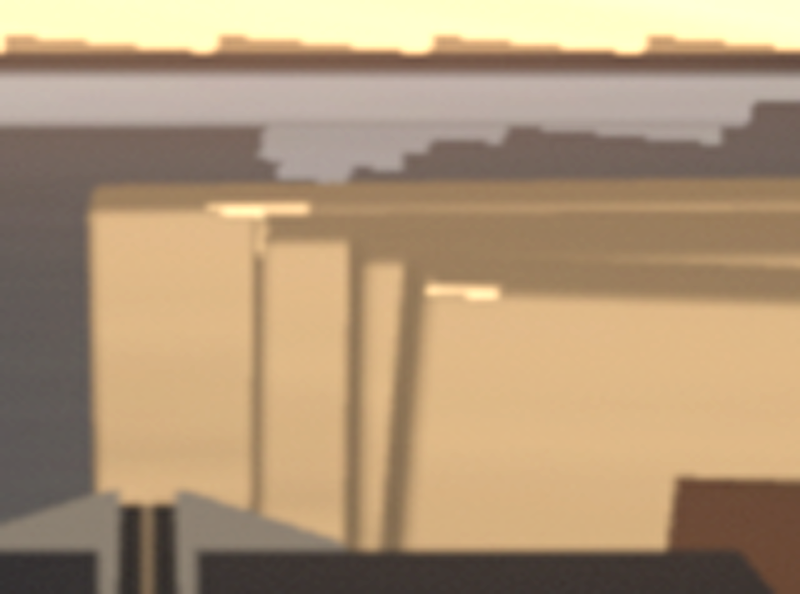

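Edges are clear. The +y ends lie at p1 ≈ .0896, p2 ≈ .0748, p3 ≈ .0687 and p4 ≈ .0659. The finger tapers, so higher panels are touched by its wider part. p2 needs about 10 mm more.

Call:
carry_out([
  [[0,0.003,0],0,0],
  [[0,0.003,0],0,0],
  [[0,0.003,0],0,0],
  [[0,0.0012,0],0,0],
  [[0,0,0],0,0],
])

```text
time: 17.55
tool_pos: [0.5499, 0.0321, 0.04]
tool_rot: [3.141, -0.0, 0.185]
contact_force: [-0.6, 0.4, 0.7]
opening: 0.0005
grip_force: 0.4
```

```bash
cat >> h.py <<'E'
from scipy.signal import find_peaks
def edges(d,z,x,lo,hi):
    """signed brightness steps along tray y (from +y to -y) on the line at height z, tray x"""
    ys=np.arange(hi,lo,-.0003); acc=0
    for dx in (-.002,0,.002):
        P=np.c_[(A@np.c_[np.full(len(ys),x+dx),ys].T).T+C,np.full(len(ys),z)]
        q=topx(d,P).astype(np.float32); g=cv2.cvtColor(d['pixels'],cv2.COLOR_RGB2GRAY).astype(np.float32)
        acc=acc+cv2.remap(g,q[:,:1].copy(),q[:,1:].copy(),cv2.INTER_LINEAR)[:,0]/3
    k=np.gradient(cv2.GaussianBlur(acc[:,None],(1,9),2)[:,0]); p,_=find_peaks(abs(k),height=1.2)
    return [(round(float(ys[i]),4),round(float(k[i]),1)) for i in p]
E
python3 - <<'E'
from h import *
tcp()
d0=np.load('d5.npy',allow_pickle=True).item(); d=shot('wrist')
for n,dd in (('before',d0),('now',d)):
  for z in (.017,.029,.041,.053): print(n,z,edges(dd,z,.032,.03,.11))
E
```

```text
tcp tray [0.0004 0.0751] z 0.04 F [-0.6  0.4  0.7] rel yaw 0.0012
before 0.017 [(0.0902, 10.5), (0.0758, -5.2), (0.074, 5.2), (0.0668, -7.4), (0.065, 6.6), (0.062, -7.8), (0.0596, 6.3), (0.053, -1.6)]
before 0.029 [(0.0896, 10.7), (0.0764, -5.0), (0.0746, 4.8), (0.0683, -7.1), (0.0665, 6.5), (0.0638, -8.0), (0.0614, 6.9)]
before 0.041 [(0.0893, 10.6), (0.077, -4.6), (0.0755, 5.0), (0.0695, -7.1), (0.0677, 6.8), (0.0656, -8.1), (0.0635, 7.3)]
before 0.053 [(0.1091, -4.5), (0.089, 10.4), (0.0779, -4.5), (0.0764, 4.6), (0.0707, -6.7), (0.0692, 6.8), (0.0674, -8.1), (0.0656, 7.5)]
now 0.017 [(0.1061, -5.6), (0.0899, 10.5), (0.0656, -5.1), (0.0638, 5.1), (0.0566, -7.5), (0.0548, 6.6), (0.0515, -8.0), (0.0494, 4.6)]
now 0.029 [(0.1034, -7.7), (0.089, 10.6), (0.0704, -2.5), (0.0665, -3.1), (0.0647, 5.8), (0.0578, -7.4), (0.056, 6.7), (0.0533, -8.1), (0.0512, 7.1)]
now 0.041 [(0.1019, -8.1), (0.0878, 10.3), (0.0707, -9.8), (0.0659, 8.9), (0.0593, -7.3), (0.0575, 6.9), (0.0551, -8.0), (0.0533, 7.2)]
now 0.053 [(0.0995, -6.4), (0.0866, 10.5), (0.071, -12.1), (0.0668, 10.0), (0.0605, -6.8), (0.059, 6.8), (0.0572, -8.0), (0.0551, 7.5)]
```

Call:
carry_out([
  [[0,-0.004,0],0,0],
  [[0,0,-0.012],0,0],
  [[0,0,0],0,0],
  [[0,0.006,0],0,0],
  [[0,0.004,0],0,0],
  [[0,0.003,0],0,0],
  [[0,0.003,0],0,0],
  [[0,0.003,0],0,0],
  [[0,0.003,0],0,0],
  [[0,0.003,0],0,0],
  [[0,0.002,0],0,0],
  [[0,0,0],0,0],
])

```text
time: 19.1
tool_pos: [0.5541, 0.0094, 0.052]
tool_rot: [3.141, -0.0, 0.185]
contact_force: [1.1, 0.4, 0.2]
opening: 0.0006
grip_force: 0.1
```

```bash
cat >> h.py <<'E'
def rep(lo=-.03,hi=.11):
    tcp(); d=shot('wrist')
    for z in (.017,.029,.041,.053):
        for x in (.025,.037): print(z,x,edges(d,z,x,lo,hi))
E
python3 -c "from h import *;rep()"
```

```text
tcp tray [0.0005 0.0521] z 0.052 F [1.1 0.4 0.2] rel yaw 0.0012
0.017 0.025 [(0.0899, 16.2), (0.0875, 1.3), (0.0851, -13.3), (0.0701, -7.1), (0.0656, 7.1), (0.0416, -5.2), (0.0401, 4.9), (0.0302, -7.5), (0.0281, 6.5)]
0.017 0.037 [(0.0902, 16.6), (0.0875, 1.3), (0.0851, -13.3), (0.0665, -2.4), (0.0476, 3.1), (0.0413, -5.1), (0.0299, -3.0)]
0.029 0.025 [(0.0872, 16.0), (0.0833, -13.1), (0.0689, -10.6), (0.065, 10.1), (0.0452, -7.3), (0.041, 7.0), (0.032, -7.4), (0.0299, 6.7)]
0.029 0.037 [(0.0875, 16.6), (0.0854, 1.5), (0.0833, -12.8), (0.0656, -1.8), (0.0641, 2.0), (0.0425, -4.1), (0.0407, 3.7), (0.0314, -6.9), (0.0293, 2.8)]
0.041 0.025 [(0.0845, 16.5), (0.0803, -8.9), (0.0674, -10.4), (0.0638, 10.3), (0.0455, -11.3), (0.0422, 9.1), (0.0335, -7.3), (0.0314, 6.9)]
0.041 0.037 [(0.0848, 17.5), (0.0812, -11.5), (0.0647, -1.7), (0.0629, 1.8), (0.0431, -4.9), (0.0416, 4.9), (0.0332, -7.5), (0.0311, 6.4)]
0.053 0.025 [(0.0821, 17.4), (0.0785, -13.7), (0.0662, -10.1), (0.0629, 9.5), (0.0461, -11.6), (0.0428, 9.3), (0.035, -7.1), (0.0332, 6.7), (0.0137, -8.4), (-0.0262, 7.5)]
0.053 0.037 [(0.0821, 17.3), (0.0782, -11.8), (0.0665, -5.0), (0.0626, 5.3), (0.044, -4.8), (0.0422, 4.8), (0.0347, -7.6), (0.0329, 7.0)]
```

Call:
carry_out([
  [[0,0.002,0],0,0],
  [[0,0,0],0,0],
  [[-0.004,-0.004,0],0,0],
  [[0,0,-0.012],0,0],
  [[0,0,0],0,0],
  [[0,0.006,0],0,0],
  [[0,0.004,0],0,0],
  [[0,0.003,0],0,0],
  [[0,0.003,0],0,0],
  [[0,0.003,0],0,0],
  [[0,0.003,0],0,0],
  [[0,0.003,0],0,0],
  [[0,0.0025,0],0,0],
  [[0,0,0],0,0],
])

```text
time: 20.9
tool_pos: [0.5549, -0.0163, 0.064]
tool_rot: [3.141, -0.0, 0.185]
contact_force: [0.5, 1.0, -0.5]
opening: 0.0002
grip_force: 0.0
```

```bash
python3 -c "from h import *;rep()"
```

```text
tcp tray [-0.0035  0.0266] z 0.064 F [ 0.5  1.  -0.5] rel yaw 0.0011
0.017 0.025 [(0.0896, 14.7), (0.0698, -11.9), (0.0674, 12.0), (0.0617, -11.4), (0.0431, -1.5), (0.0413, 2.1), (0.0143, -5.3), (0.0125, 4.9)]
0.017 0.037 [(0.0899, 15.7), (0.0668, -1.6), (0.062, -11.6), (0.0428, -1.8), (0.0227, 9.0), (0.0137, -7.0), (-0.0064, -2.8), (-0.0091, 1.6), (-0.0196, 1.5), (-0.0256, -2.3), (-0.0289, -2.0)]
0.029 0.025 [(0.0857, 14.8), (0.0833, 1.4), (0.0671, -17.3), (0.065, 17.2), (0.0623, 1.3), (0.0599, -12.4), (0.0449, -6.2), (0.041, 6.2), (0.02, -2.9), (0.0152, -2.4), (0.0134, 5.4)]
0.029 0.037 [(0.0857, 15.3), (0.0599, -12.4), (0.0419, -1.9), (0.0404, 1.7), (0.0227, 9.4), (0.0149, -9.0), (0.0095, -5.2), (-0.0019, 1.5), (-0.004, -6.0), (-0.0067, 1.2), (-0.0112, 1.8), (-0.0256, -4.1)]
0.041 0.025 [(0.0815, 15.2), (0.0644, -17.0), (0.0623, 16.9), (0.0581, -12.4), (0.0437, -9.8), (0.0401, 9.2), (0.0203, -8.2), (0.0146, 7.0), (-0.0064, -2.0)]
0.041 0.037 [(0.0818, 15.7), (0.0584, -11.6), (0.0563, 3.4), (0.0542, -5.0), (0.041, -1.7), (0.0392, 1.7), (0.023, 4.6), (0.0218, 5.3), (0.0155, -7.3), (0.014, 3.9), (0.0107, -5.8), (0.0089, 1.4), (-0.0022, -4.6), (-0.0085, 1.3), (-0.013, 2.2), (-0.022, -4.4)]
0.053 0.025 [(0.0773, 14.8), (0.0614, -17.8), (0.0596, 17.7), (0.0551, -9.6), (0.0425, -9.6), (0.0392, 9.1), (0.0209, -10.4), (0.0158, 8.0), (-0.004, -8.2)]
0.053 0.037 [(0.0776, 16.2), (0.0617, -4.9), (0.0596, 4.8), (0.056, -9.7), (0.0539, 1.6), (0.0521, -4.6), (0.0398, -1.7), (0.0383, 1.6), (0.0218, 2.2), (0.0197, 1.8), (0.0164, -7.7), (0.0146, 3.5)]
```

Call:
carry_out([
  [[0,0.0007,0],0,0],
  [[0,0,0],0,0],
  [[0,-0.006,0],0,0],
  [[0,0,-0.03],0,0],
  [[0,0,-0.05],0,0],
  [[0,0,-0.05],0,0],
  [[0,0,-0.05],0,0],
  [[0.03,0.04,-0.05],0,0],
  [[0,0,0],0,0],
])

```text
time: 22.08
tool_pos: [0.5891, -0.0423, 0.2919]
tool_rot: [3.138, -0.008, 0.183]
contact_force: [-0.1, 0.7, -0.8]
opening: 0.0004
grip_force: 0.0
```

```bash
python3 - <<'E'
from h import *
rep(-.15,.11)
d=shot('wrist'); s=shot('side')
a=cv2.resize(d['pixels'][120:290,110:450],None,fx=2.3,fy=2.3,interpolation=cv2.INTER_CUBIC); b=np.zeros((200,a.shape[1],3),np.uint8)
k=cv2.resize(s['pixels'][150:270,220:400],(300,200)); b[:,:300]=k; k=cv2.resize(s['pixels'][110:190,320:420],(250,200)); b[:,310:560]=k
cv2.imwrite('pics/f.png',cv2.cvtColor(np.vstack([a,b]),cv2.COLOR_RGB2BGR))
E
```

```text
tcp tray [ 0.0254 -0.0051] z 0.2919 F [-0.1  0.7 -0.8] rel yaw -0.0002
0.017 0.025 [(0.0902, 8.5), (0.0698, -6.1), (0.0668, 6.5), (0.0464, -2.3), (0.0425, 2.5), (-0.1069, -7.4), (-0.1351, -5.5), (-0.1483, 1.8)]
0.017 0.037 [(0.0902, 9.0), (0.0683, -1.2), (0.0161, -2.9), (-0.0163, 1.5), (-0.0202, -1.7), (-0.0388, 1.9), (-0.0496, -2.0), (-0.0601, 2.1), (-0.0766, -3.2), (-0.0826, 2.0), (-0.094, 1.6), (-0.1042, -5.9), (-0.1084, -2.1)]
0.029 0.025 [(0.0872, 8.2), (0.0677, -9.0), (0.0647, 9.3), (0.0449, -5.9), (0.0416, 6.1), (0.0209, -4.2), (0.0173, 4.7), (-0.1045, -6.6), (-0.1315, -5.4), (-0.1441, 3.0)]
0.029 0.037 [(0.0875, 9.4), (0.0158, -1.3), (-0.0745, -1.3), (-0.1012, -2.5), (-0.1054, -4.6), (-0.1312, -2.3)]
0.041 0.025 [(0.0845, 9.0), (0.0656, -9.9), (0.0626, 10.1), (0.0434, -9.2), (0.0401, 9.7), (0.02, -8.7), (0.0167, 9.0), (-0.0046, -4.1), (-0.0454, 2.3), (-0.0805, -1.5), (-0.1021, -7.2), (-0.1276, -5.3), (-0.1402, 3.4)]
0.041 0.037 [(0.0845, 10.1), (0.0623, -1.4), (0.0599, 1.6), (-0.1021, -7.3), (-0.1276, -4.0)]
0.053 0.025 [(0.0815, 9.6), (0.0632, -10.2), (0.0608, 10.6), (0.0419, -10.0), (0.0389, 10.0), (0.0191, -11.0), (0.0161, 11.6), (-0.0046, -8.6), (-0.0439, 6.2), (-0.0784, -5.7), (-0.0988, -3.8), (-0.1237, -5.5), (-0.1366, 3.8), (-0.1459, -3.2), (-0.1489, 3.3)]
0.053 0.037 [(0.0818, 10.7), (0.0602, -1.5), (0.0581, 1.4), (-0.0988, -8.3), (-0.124, -5.5), (-0.1459, -1.5), (-0.1489, 1.3)]
```

View pics/f.png

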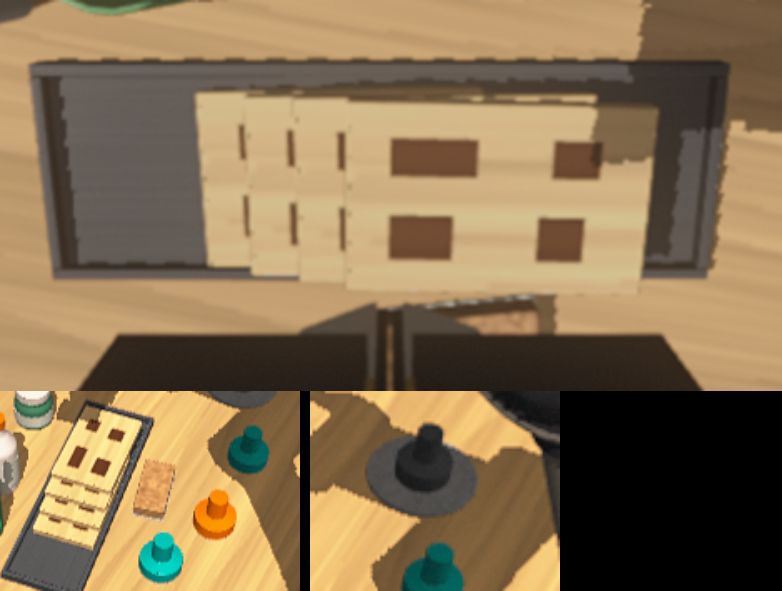

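The final view shows an even fan: +y ends at .090, .065, .040 and .016 m, the far end at -.124 m and inside the tray, and the weight upright on the mat.

```bash
python3 -c "from h import *;print(robot.hand_in())"
```

```text
the job is handed in; nothing more can be done
None
```

The job is handed in: the weight stands upright and wholly on the felt mat, and the panels lie fanned towards the roomier end with strips of about 25 mm, all within the tray; the hand-in returned no verdict.

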